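# Lock the sample box: turn the slotted disc and push the bar home

## Robot

A 6-joint arm with a two-finger parallel gripper is mounted at the origin on a cart in front of the work surface, level with it; the furniture and walls round the work are solid. World frame = base frame: x ahead of the robot, y to its left, z up, the work surface at z = 0. Lengths are in mm, angles in rad, forces in N, time in s.
With the tool pointing down it reaches from about 300 to 775 mm from the base axis. Payload 14.6 kg.
Tool frame: the origin (TCP) lies midway between the tips of the shut fingers; the grasp point (between the pads) lies 19 mm behind it (manip.tcp_to_grasp is the distance from the TCP to the grasp point, in mm); z points along the fingers, x is the direction in which the jaws open and shut, and the axes are right-handed (so a half turn about z gives the same grasp; the last joint's range is limited). The gripper opens to 94 mm and grips with 3 to 60 N. Pads are 16 mm wide; open, the fingers measure 119 mm over their backs; the gripper's body (75 mm by 177 mm) begins 78 mm behind the grasp point.
Start: joints at [1.053, 0.3, 1.521, -0, 1.321, -0.067], TCP at [239.623, 495.045, 205.446] pointing down, gripper open.
Joint ranges: [-3.03, 3.03], [-0.79, 2.21], [0.23, 2.52], [-1.04, 4.18], [0, 3.07], [-2.55, 2.55]. Speed limits (rad/s): [2.22, 2.22, 2.57, 3.14, 3.14, 3.14].

## Interface

Orientations are given as [roll, pitch, yaw] about the fixed x, y, z axes, in that order (R = Rz(yaw) Ry(pitch) Rx(roll)).
In Python, from cell import manip gives the robot as it stands.
- The arm moves only by the tool arm_command, never from a script. Its argument "steps" is a list of rows, each a list of 3 entries, a list of its own where there are three numbers: the opening, from 0 (shut) to 1 (fully open), then the shift along the tool's x, y, z in cm, then the turn about the tool's z in rad. A call has 1 to 5 rows; each row shifts and turns the commanded pose from where the row before left it, along the tool's axes as they then stand; what a row does not reach is not made up. A row lasts 1/12 s, in which the tool goes at most 41.7 mm and 7.16 degrees, less where a joint would pass 70% of its speed; a pose out of reach is approached as far as the arm can. A call with a gripper value outside its range is refused whole. The fingers move at their own pace and stop on an object; "force" is the grip in N (left out, the last holds). Time passes only in rows, so rows that do not move let the fingers close. It gives the time, the measured TCP pose, the force and the opening at its end, in the units of the state.
- manip.read_state(): the state, without advancing time (a new reading comes with each control period).
- manip.camera(name): name is "scene" or "side" or "wrist"; returns (picture, depth): 400x640x3 uint8, red, green, blue; 400x640 float32, mm along the optical axis (not along the pixel's ray), 0 where there is no reading.
- manip.calibration(name): a dict with "fx", "fy", "cx", "cy" (pixels), "R" (3x3) and "t" (3): a world point X has camera coordinates R X + t; the wrist camera has in their place "tool_from_camera" (4x4, takes a point from camera to tool coordinates, whose origin is the TCP and whose axes are the tool frame's). Camera axes: x right, y down, z forward; pixel columns grow to the right and rows downward; lengths in mm; the calibration is good to about 2 mm. A picture is of the moment at which its call begins: read the wrist's pose just before it. calibration takes no time and is no camera call.
- manip.sign_off(): hands the job in, once; it reports no verdict.
The state is a dict: "clock": time; "joints": joint angles; "qd": joint speeds; "effort": joint torques, N m; "eef_pos": TCP position; "eef_rot": TCP orientation; "wrist_force": force on the tool from outside, world axes, zero at the start; "moment": the same for the moment, N m; "finger_gap": finger opening in mm.
Only numpy, scipy, OpenCV 4.12 (cv2) and the standard library are available. Lean on these libraries where they do the work, as an engineer would, in place of code of your own. Each camera call takes 0.05 s, during which the arm holds its last target.

## Task

Lock the steel sample box on the shelf without grasping or lifting anything: with a fingertip push the pegs of the slotted disc round until its slot lines up with the sliding bar, then push the bar by its upright post through the slot and fully home in the keeper beyond. Leave the other things on the box and round it where they are, and finish clear of everything.

Things in the scene. Friction and masses are not known exactly. Their poses are not given: they have to be found in the camera images.
- lock_box: low grey steel box, fixed; lid 55 mm above the shelf. Origin on the underside, below the line the bar slides along; spans x -50 to +70, y -130 to +120 mm, z up; +y points roughly to the robot's left. On the lid at x = 0, in line along +y: dark guide channel (y -126 to +10, 29 mm wide, top 20 mm above the lid, 11 mm slit on top), slotted disc (centre y 45), keeper staple (y 80 to 106, 22 mm high)
- disc (a joint): turn of the disc about its upright axis, rad, growing anticlockwise from above. The straight slot across the disc lines up with the bar at 0 and again, half a turn on, at 3.14: either will do. Stops at -0.4 and 3.54. Starts 0.6 rad or more from both. The disc stays where it is left (friction about 0.05 N m)
- disc_hub (a point): centre of the disc's top face, on its axis, 20 mm above the lid. Round aluminium disc, 60 mm diameter, 20 mm high, slot 18 mm wide and 14 mm deep right across it.
- peg_a (a point): top centre of one of the two upright pegs on the disc, each 8 mm diameter, standing 26 mm above the disc's top, 21 mm from the axis, on opposite sides, on the line at right angles to the slot. At joint 0 this peg points to the box's +x, and at joint q it lies at the angle q anticlockwise from there.
- peg_b (a point): top centre of the other peg, opposite peg_a (at joint 0 it points to the box's -x).
- bar: loose flat steel bar in the guide, whose lips hold it down; 14 wide, 8 high, 117 mm long, half-round nose, 80 g. Origin on its underside below the post, nose 105 mm along its +y. The upright post (8 mm diameter) near its tail rises through the guide's slit. The nose starts 5 to 17 mm short of the disc; pushing the post 90 to 102 mm toward the box's +y with a few N brings it home against the keeper's end
- post_top (a point): top centre of the bar's post, 46 mm above the lid, 26 mm above the guide's top.
- bar_nose (a point): tip of the bar's round nose, at half its height.
- keeper_mouth (a point): centre of the keeper's opening (20 mm wide, 13 mm high), axes as the box's. The keeper is a straight pocket 20 mm deep along +y with a solid end.
- coverglass_box: little white box, 28 x 28 x 18 mm, loose on the lid beside the guide; origin at the centre of its underside. Bystander.
- specimen_cup: white specimen cup with red screw lid, 49 mm diameter, 60 mm high, on the shelf behind the box; origin at the centre of its underside. Bystander.
- stain_bottle: dark violet bottle with black cap, 44 mm diameter, 94 mm high, on the shelf behind the box; origin at the centre of its underside. Bystander.
- petri_dish: flat petri dish, 62 mm diameter, 15 mm high, on the shelf to the right of the box; origin at the centre of its underside. Bystander.

How it is judged:
By the outcome, as a careful person would: the job done as asked, in the order asked, and still so for the second after the job is handed in, with the robot touching nothing.
It also fails if it takes over 45 s, if anything falls off the work surface, if the arm or the gripper's body presses on something with over 40 N, if the wrist force passes 120 N, or if a joint passes its speed limit or range.

## Working session

There is one attempt and no reset: what is moved stays moved. The work goes in short steps, Python scripts to look and compute and a tool call to move; the robot and the scene stay as the last step left them, time stands still between calls to the robot, and variables do not carry over. Pictures are saved under pics/ and viewed, and the job is handed in when it is done.

Besides the shell and the picture viewer there is one more tool, called after "Request:" by a JSON object that holds its "op" and its "data". arm_command: Moves the arm, as the interface text tells. Its arguments: {"type":"object","properties":{"steps":{"type":"array","items":{"type":"array"}},"force":{"type":"number"}},"required":["steps"]}

```bash
ls; mkdir -p pics
python3 - <<'E'
from cell import manip
import cv2
print(manip.read_state())
for n in("scene","side","wrist"):
    p,d=manip.camera(n); cv2.imwrite(f"pics/{n}0.png",p[:,:,::-1]); 
    import numpy as np; np.save(f"pics/{n}0.npy",d)
    print(n,manip.calibration(n))
E
```

```text
pics
{'clock': 0.0, 'joints': array([ 1.05341038e+00,  3.00462663e-01,  1.52160080e+00, -3.03640558e-05,
        1.32071926e+00, -6.66226007e-02]), 'qd': array([-0.00072121,  0.00047277, -0.00079823,  0.00054656,  0.0005014 ,
       -0.00056789]), 'effort': array([ 1.52254630e-03, -5.31798720e+01, -3.52737129e+01,  7.09382258e-02,
        2.43862916e-02, -9.44569138e-05]), 'eef_pos': array([239.49269086, 494.81164442, 204.8826258 ]), 'eef_rot': array([-3.14154277e+00,  1.18938450e-03,  1.12004054e+00]), 'wrist_force': array([-0.01596561, -0.66425547, -0.92498017]), 'moment': array([-0.02159952,  0.03682315, -0.03727541]), 'finger_gap': 94.2245629474602}
scene {'fx': 418.39301594525296, 'fy': 418.39301594525296, 'cx': 318.23564592880314, 'cy': 194.34897530900722, 'R': array([[ 0.78137159, -0.62406054, -0.00262415],
       [-0.34668747, -0.43057521, -0.83331434],
       [ 0.51890871,  0.6520379 , -0.5527932 ]]), 't': array([-500.75044272,  233.93843671,  926.19604608])}
side {'fx': 422.7294899254743, 'fy': 422.7294899254743, 'cx': 320.07239065939547, 'cy': 197.21318022950217, 'R': array([[-0.99074562,  0.13571462, -0.00215765],
       [ 0.12005497,  0.86878916, -0.48040837],
       [-0.0633239 , -0.47622153, -0.87704227]]), 't': array([ 601.5922287 ,   72.21895067, 1082.61953071])}
wrist {'fx': 290.73349304207295, 'fy': 290.73349304207295, 'cx': 322.95206602096107, 'cy': 200.64853920613356, 'tool_from_camera': array([[ 9.99999631e-01, -6.05646677e-04,  6.09914499e-04,
         5.37286793e-01],
       [ 4.42208916e-04,  9.70981710e-01,  2.39153347e-01,
        -6.95699344e+01],
       [-7.37058253e-04, -2.39152989e-01,  9.70981619e-01,
        -1.79537898e+02],
       [ 0.00000000e+00,  0.00000000e+00,  0.00000000e+00,
         1.00000000e+00]])}
```

View pics/scene0.png

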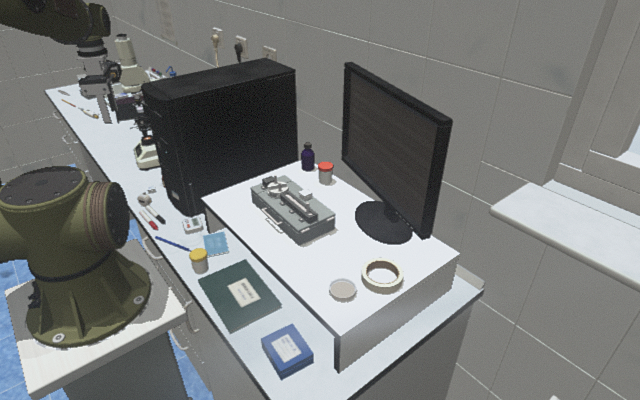

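View pics/side0.png

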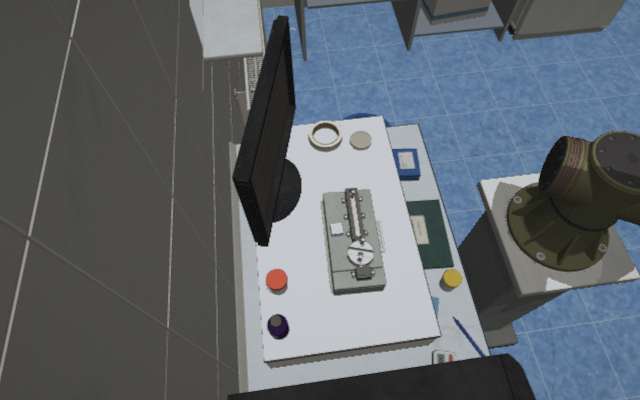

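View pics/wrist0.png

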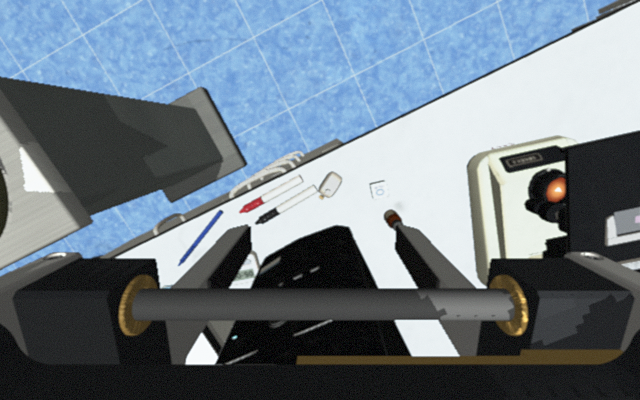

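Scene and side show the grey box on the white shelf (scene ~(292,207), side ~(355,240)). The black PC tower sits on the robot's left and the monitor is behind. I'll zoom in.

```bash
cat > h.py <<'E'
import numpy as np, cv2
from cell import manip
def pt(name,u,v,d,c=None):
    c=manip.calibration(name); X=np.array([(u-c['cx'])/c['fx']*d,(v-c['cy'])/c['fy']*d,d])
    return c['R'].T@(X-c['t'])
def ray(name,u,v,z):
    c=manip.calibration(name); r=c['R'].T@np.array([(u-c['cx'])/c['fx'],(v-c['cy'])/c['fy'],1]); o=-c['R'].T@c['t']
    return o+r*(z-o[2])/r[2]
def proj(name,X):
    c=manip.calibration(name); p=c['R']@np.asarray(X,float)+c['t']; return p[0]/p[2]*c['fx']+c['cx'],p[1]/p[2]*c['fy']+c['cy']
def crop(name,f,x0,y0,x1,y1,s,out):
    im=cv2.imread(f)[y0:y1,x0:x1]; cv2.imwrite(out,cv2.resize(im,None,fx=s,fy=s,interpolation=cv2.INTER_CUBIC))
E
python3 - <<'E'
from h import *
crop('',"pics/side0.png",310,175,400,300,6.0/1.3,"pics/s0c.png")
crop('',"pics/scene0.png",235,165,345,250,7,"pics/c0c.png")
d=np.load('pics/side0.npy'); e=np.load('pics/scene0.npy')
for u,v in [(300,330),(380,160),(330,280),(340,280),(375,200),(460,320),(450,200),(270,180),(258,235),(290,50),(240,200),(400,370),(240,395),(500,365)]: print(u,v,pt('side',u,v,d[v,u]).round(1))
for u,v in [(150,90),(160,150),(290,70),(297,150),(430,230),(345,70),(250,75)]: print('sc',u,v,pt('scene',u,v,e[v,u]).round(1))
E
```

```text
300 330 [676.5 169.8  -1.2]
380 160 [ 403.1 -258.1    0.5]
330 280 [591.9  63.6  -0.6]
340 280 [573.4  85.2  58.7]
375 200 [ 441.6 -136.2   -1.1]
460 320 [ 264.8  174.8 -130.8]
450 200 [-118.3 -533.3 -872.6]
270 180 [ 703.2 -136.5  160.7]
258 235 [738.8  -2.4 164.5]
290 50 [ 622.6 -385.6  304.4]
240 200 [752.9 -13.6 303.3]
400 370 [524.4 308.9 284.9]
240 395 [770.9 310.4 284. ]
500 365 [370.3 323.1 287.6]
sc 150 90 [346.9 416.7 286.2]
sc 160 150 [332.5 407.3  98.6]
sc 290 70 [771.9 311.1 287.7]
sc 297 150 [783.8 303.8  -7.1]
sc 430 230 [ 640.2 -399.   125.5]
sc 345 70 [724.6  -8.5 372.7]
sc 250 75 [639.5 342.2 290. ]
```

View pics/s0c.png

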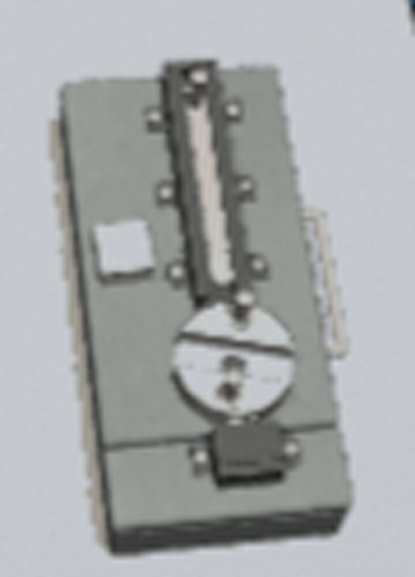

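View pics/c0c.png

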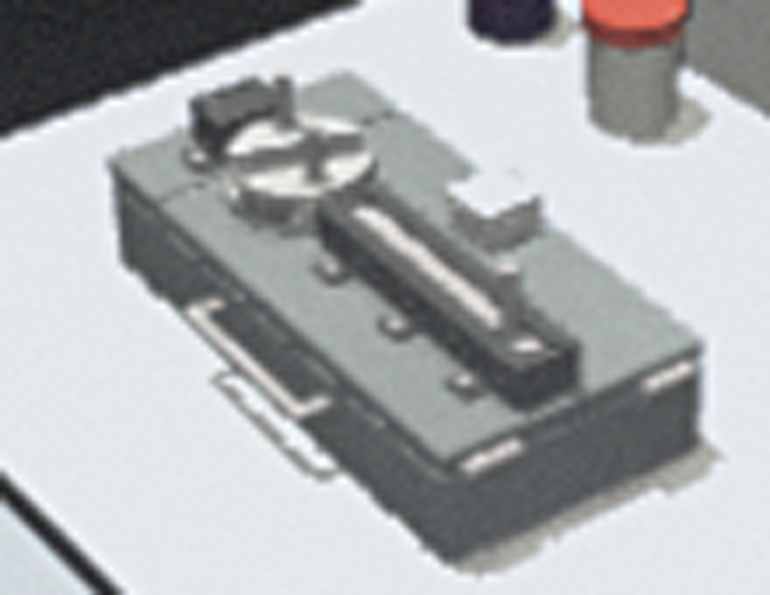

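Run:
```python
from h import *
s=6/1.3
def S(x,y,z): return ray('side',310+(x+.5)/s-.5,175+(y+.5)/s-.5,z).round(1)
def C(x,y,z): return ray('scene',235+(x+.5)/7-.5,165+(y+.5)/7-.5,z).round(1)
for n,p in dict(TL=(62,85,55),TR=(278,70,55),BR=(350,510,55),BL=(108,550,55),discL=(172,355,75),discR=(297,365,75),slotL=(180,337,75),slotR=(292,352,75),pegK=(236,363,101),pegG=(243,297,101),post=(199,74,101),keepL=(213,432,77),keepR=(287,430,77),gTL=(164,62,75),gTR=(217,62,75)).items(): print(n,S(*p))
for n,p in dict(corner_near=(445,465,55),corner_right=(705,345,55),corner_left=(112,160,55),far=(345,70,55),discL=(222,158,75),discR=(376,158,75),slot1=(228,162,75),slot2=(365,150,75),pegK=(283,80,101),pegG=(316,125,101),post=(510,268,101)).items(): print('sc',n,C(*p))
```

```text
TL [ 579.7 -145.    55. ]
TR [ 460.9 -138.1   55. ]
BR [473.5 109.7  55. ]
BL [593.5 113.2  55. ]
discL [548.5  26.   75. ]
discR [488.1  39.6  75. ]
slotL [543.   17.1  75. ]
slotR [489.2  32.5  75. ]
pegK [521.7  44.1 101. ]
pegG [512.1  10.7 101. ]
post [ 511.8 -116.2  101. ]
keepL [535.7  68.8  77. ]
keepR [499.8  72.7  77. ]
gTL [ 524.9 -140.4   75. ]
gTR [ 496.7 -136.5   75. ]
sc corner_near [ 460.8 -145.7   55. ]
sc corner_right [ 579.5 -148.8   55. ]
sc corner_left [472.9 102.5  55. ]
sc far [589.  101.8  55. ]
sc discL [493.2  47.9  75. ]
sc discR [541.2   9.3  75. ]
sc slot1 [493.4  43.9  75. ]
sc slot2 [541.2  16.9  75. ]
sc pegK [523.   46.1 101. ]
sc pegG [514.1   9.6 101. ]
sc post [ 513.6 -115.8  101. ]
```

Request:
{"op": "arm_command", "data": {"steps": [[1,[0,0,-3.5],0],[1,[0,0,-3.5],0],[1,[0,0,-3.5],0],[1,[0,0,-1.5],0]]}}

```text
clock: 0.48
eef_pos: [239.8, 495.5, 330.0]
eef_rot: [3.141, -0.005, 1.12]
wrist_force: [0.2, -0.2, 0.9]
finger_gap: 93.9
```

Request:
{"op": "arm_command", "data": {"steps": [[1,[0,0,0],-0.1],[1,[0,0,0],-0.1],[1,[0,0,0],-0.1],[1,[0,0,0],-0.1],[1,[-2,1.3,0],0]]}}

```text
clock: 0.9
eef_pos: [250.4, 475.7, 324.6]
eef_rot: [-3.141, 0.001, 1.529]
wrist_force: [0.4, 0.1, -0.5]
finger_gap: 93.6
```

Request:
{"op": "arm_command", "data": {"steps": [[0.5,[-3.2,2.2,0],0],[0.5,[-3.2,2.2,0],0],[0.5,[-3.2,2.2,0],0],[0.5,[-3.2,2.2,0],0],[0.5,[-3.2,2.2,0],0]]}}

```text
clock: 1.32
eef_pos: [353.8, 307.3, 325.4]
eef_rot: [-3.142, 0.0, 1.52]
wrist_force: [0.6, 0.9, 0.2]
finger_gap: 64.1
```

Request:
{"op": "arm_command", "data": {"steps": [[0.5,[-3.2,2.2,0],0],[0.5,[-3.2,2.2,0],0],[0.5,[-3.2,2.2,0],0],[0.5,[-3.2,2.2,0],0],[0.5,[-3.2,2.2,0],0]]}}

```text
clock: 1.73
eef_pos: [455.6, 141.8, 325.5]
eef_rot: [3.142, -0.0, 1.52]
wrist_force: [1.1, 0.8, 0.1]
finger_gap: 47.0
```

Request:
{"op": "arm_command", "data": {"steps": [[0.5,[-3.2,2.2,0],0],[0.5,[-3.2,2.2,0],0],[0.5,[-3.2,2.2,0],0],[0.5,[-3.2,2.2,2],0],[0.5,[-2,1.5,3],0]]}}

```text
clock: 2.15
eef_pos: [551.3, -10.8, 277.7]
eef_rot: [3.137, 0.0, 1.518]
wrist_force: [1.4, 0.6, -0.2]
finger_gap: 47.4
```

Request:
{"op": "arm_command", "data": {"steps": [[0,[0,0,2],0],[0,[0,0,2],0],[0,[0,0,0],0],[0,[0,0,0],0]]}}

```text
clock: 2.48
eef_pos: [549.2, -7.8, 236.2]
eef_rot: [-3.14, -0.0, 1.52]
wrist_force: [-0.1, 0.1, 0.0]
finger_gap: 23.5
```

```bash
cat >> h.py <<'E'
from scipy.spatial.transform import Rotation as Rn
def wcam(st=None):
    st=st or manip.read_state(); T=np.array(manip.calibration('wrist')['tool_from_camera'])
    W=np.eye(4); W[:3,:3]=Rn.from_euler('xyz',st['eef_rot']).as_matrix(); W[:3,3]=st['eef_pos']; return W@T
def wray(M,u,v,z):
    c=manip.calibration('wrist'); r=M[:3,:3]@np.array([(u-c['cx'])/c['fx'],(v-c['cy'])/c['fy'],1]); o=M[:3,3]
    return o+r*(z-o[2])/r[2]
def wproj(M,X):
    c=manip.calibration('wrist'); p=M[:3,:3].T@(np.asarray(X,float)-M[:3,3]); return p[0]/p[2]*c['fx']+c['cx'],p[1]/p[2]*c['fy']+c['cy']
def snapw(tag):
    M=wcam(); p,d=manip.camera('wrist'); cv2.imwrite(f'pics/{tag}.png',p[:,:,::-1]); np.savez(f'pics/{tag}.npz',M=M,d=d); return M,p,d
E
python3 - <<'E'
from h import *
M,p,d=snapw('w1'); print(manip.read_state()['eef_pos'],manip.read_state()['eef_rot'])
for X in [(519,29,75),(513,10,101),(523,46,101),(513,-116,101)]: print(np.round(wproj(M,X)))
E
```

```text
[549.69937867  -7.68602257 237.45449876] [3.14077780e+00 4.40659343e-05 1.52034254e+00]
[352. 162.]
[337. 160.]
[370. 167.]
[221. 166.]
```

View pics/w1.png

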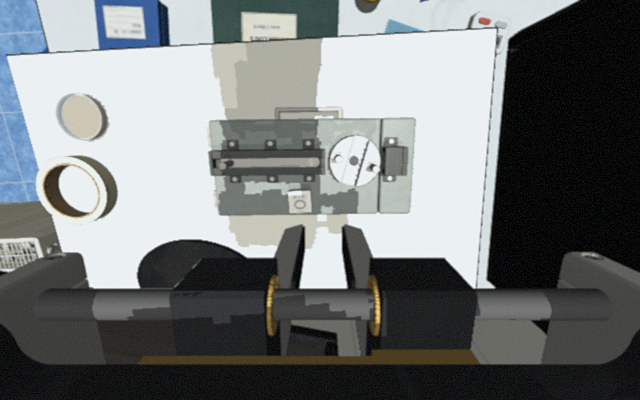

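Run:
```python
from h import *
crop('','pics/w1.png',205,110,425,220,3.6,'pics/w1c.png')
crop('','pics/w1.png',315,125,425,200,7,'pics/w1d.png')
```

```text
(no output)
```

View pics/w1c.png

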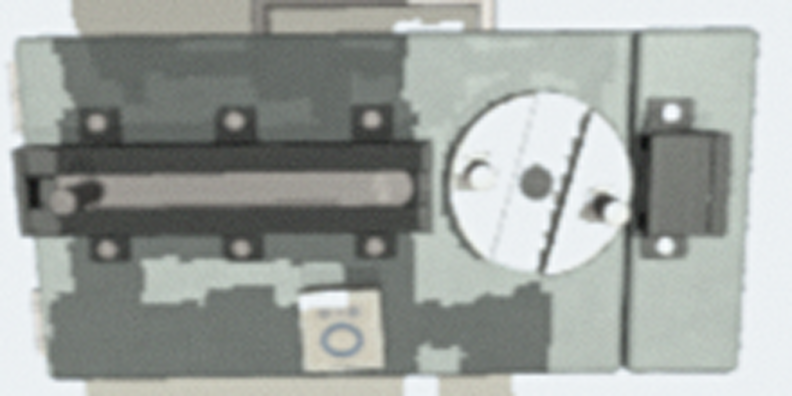

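View pics/w1d.png

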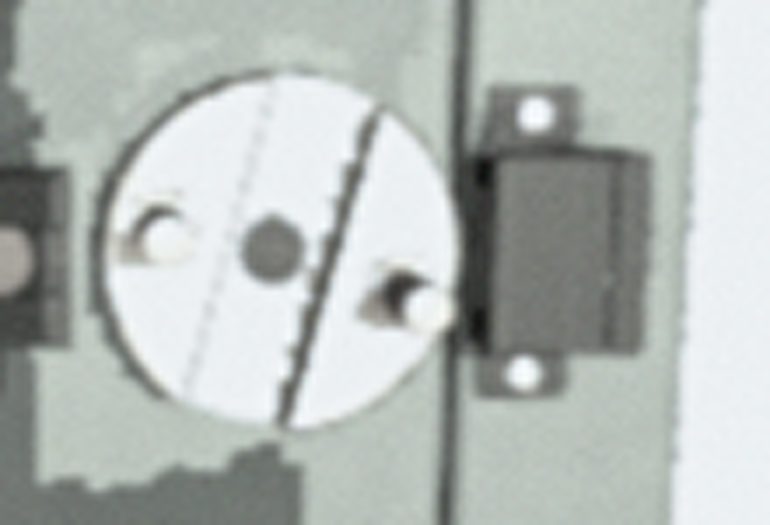

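Run:
```python
from h import *
M=np.load('pics/w1.npz')['M']
D=lambda x,y,z: wray(M,315+(x+.5)/7-.5,125+(y+.5)/7-.5,z)
W=lambda x,y,z: wray(M,205+(x+.5)/3.6-.5,110+(y+.5)/3.6-.5,z)
G=D(163,238,101);K=D(430,305,101);print('G',G,'K',K,'mid',(G+K)/2,np.linalg.norm(K-G),'ang',np.arctan2(*(K-G)[[1,0]]))
c=np.mean([D(105,250,75),D(460,250,75),D(283,73,75),D(283,430,75)],0);print('disc c',c, D(105,250,75)[1],D(460,250,75)[1])
print('slot dir',[ (lambda v:np.arctan2(v[1],v[0]))(D(*b,75)-D(*a,75)) for a,b in [((380,110),(284,425)),((275,80),(188,395))]])
print('lid corners',[W(*p,55).round(1) for p in [(18,38),(757,30),(738,372),(50,378)]])
print('guide edge far/near', [W(*p,75).round(1) for p in [(15,150),(430,143),(430,237),(22,235)]])
print('post',W(62,202,101),'keeper',[D(*p,77).round(1) for p in [(490,155),(650,150),(640,355),(490,350)]])
print('glass',[W(*p,73).round(1) for p in [(300,293),(380,290),(383,370),(305,370)]])
```

```text
G [511.56761238  11.07026075 101.        ] K [524.0138213   52.01395721 101.        ] mid [517.79071684  31.54210898 101.        ] 42.79362564597694 ang 1.2756889466978527
disc c [517.5947274   32.14001795  75.        ] 2.543701989007821 61.67636358813841
slot dir [np.float64(-0.3182558856968708), np.float64(-0.3033743635334281)]
lid corners [array([ 462.6, -138.2,   55. ]), array([472.7, 107.1,  55. ]), array([590.7, 103.1,  55. ]), array([ 580.2, -143.7,   55. ])]
guide edge far/near [array([ 498.1, -136.7,   75. ]), array([502.7,  -3.2,  75. ]), array([533.2,  -4.8,  75. ]), array([ 525.6, -138.4,   75. ])]
post [ 512.84856515 -114.68322287  101.        ] keeper [array([503.2,  66.3,  77. ]), array([503.7,  92.5,  77. ]), array([537.6,  91.4,  77. ]), array([535.4,  66.2,  77. ])]
glass [array([550.1, -49.1,  73. ]), array([550.5, -22.4,  73. ]), array([578.3, -23. ,  73. ]), array([576.9, -49.6,  73. ])]
```

Request:
{"op": "arm_command", "data": {"steps": [[0,[2.7,-2.5,2],0],[0,[2.8,-2.5,2],0],[0,[0,0,4],0],[0,[0,0,3],0],[0,[0,0,2],0]]}}

```text
clock: 2.95
eef_pos: [502.6, 49.7, 106.2]
eef_rot: [3.141, -0.0, 1.522]
wrist_force: [-0.3, -0.9, -0.2]
finger_gap: 0.6
```

Request:
{"op": "arm_command", "data": {"steps": [[0,[0,0,0],0],[0,[0,0,0],0]]}}

```text
clock: 3.12
eef_pos: [503.5, 49.1, 108.2]
eef_rot: [3.141, -0.0, 1.52]
wrist_force: [0.6, 0.6, -0.3]
finger_gap: 0.5
```

Run:
```python
from h import *
s=manip.read_state();print(s['eef_pos'],s['finger_gap'],s['wrist_force'])
for n in('side','scene'):
    p,d=manip.camera(n); cv2.imwrite(f'pics/{n}1.png',p[:,:,::-1])
a=cv2.imread('pics/side1.png')[190:290,310:420]; b=cv2.imread('pics/scene1.png')[140:240,235:345]
cv2.imwrite('pics/m1.png',cv2.resize(np.hstack([a,b]),None,fx=3.6,fy=3.6,interpolation=2))
snapw('w2')
```

```text
[503.52377934  49.09989956 108.20968349] 0.47088621880850084 [ 0.6344693   0.63602088 -0.28750698]
```

View pics/m1.png

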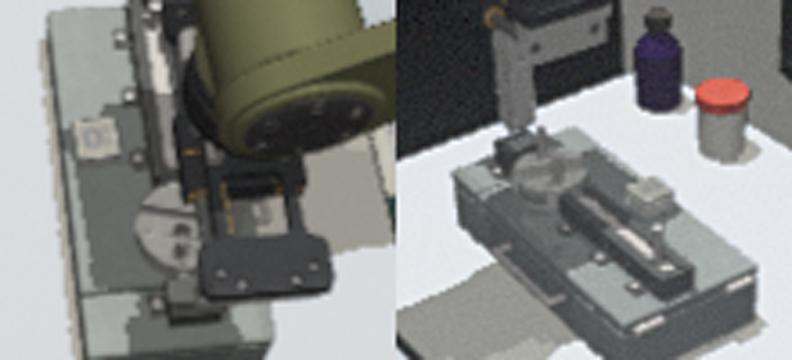

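View pics/w2.png

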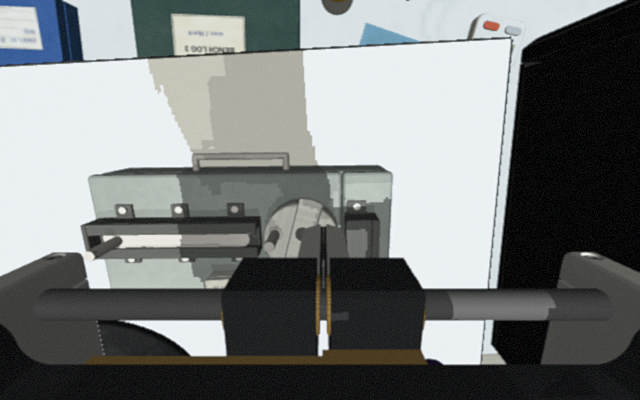

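Run:
```python
from h import *
crop('','pics/w2.png',255,185,395,290,5.5,'pics/w2c.png')
```

```text
(no output)
```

View pics/w2c.png

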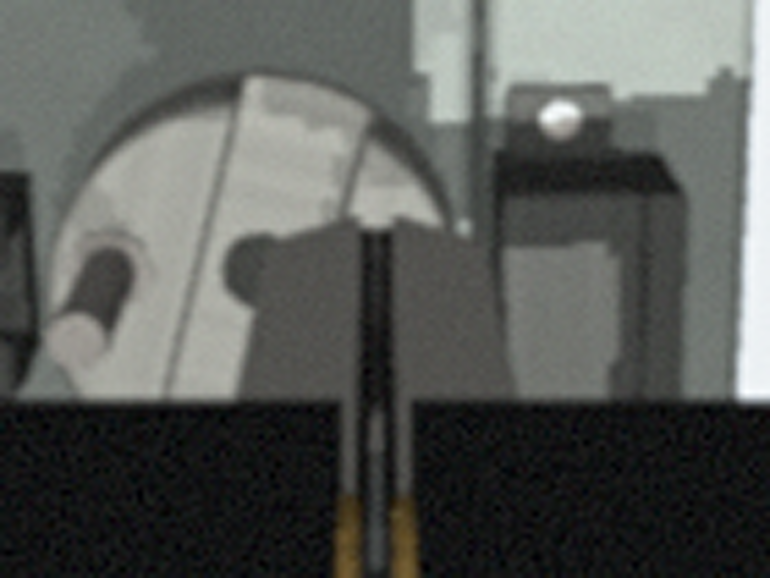

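Request:
{"op": "arm_command", "data": {"steps": [[0,[0,0,1.3],0],[0,[0,0,1],0],[0,[0,0.4,0],0],[0,[0,0.4,0],0],[0,[0,0.3,0],0]]}}

```text
clock: 3.68
eef_pos: [514.2, 48.1, 84.3]
eef_rot: [-3.141, 0.0, 1.52]
wrist_force: [-5.1, -3.2, 0.4]
finger_gap: 0.0
```

Request:
{"op": "arm_command", "data": {"steps": [[0,[0,0.2,0],0],[0,[0,0.2,0],0],[0,[0,0.2,0],0],[0,[0,0.15,0],0],[0,[0,0,0],0]]}}

```text
clock: 4.1
eef_pos: [520.9, 47.1, 84.0]
eef_rot: [-3.139, 0.001, 1.52]
wrist_force: [-8.0, -6.8, 2.6]
finger_gap: 0.3
```

Request:
{"op": "arm_command", "data": {"steps": [[0,[0,-1,0],0],[0,[0,0,-2],0],[0,[2,1,-2],0],[0,[3,2,-1],0],[0,[0,0,0],0]]}}

```text
clock: 4.52
eef_pos: [547.5, 100.1, 137.4]
eef_rot: [3.135, -0.002, 1.521]
wrist_force: [-0.7, -0.5, -0.4]
finger_gap: 0.8
```

Run:
```python
from h import *
s=manip.read_state();print(s['eef_pos'],s['finger_gap'],s['wrist_force'])
M,p,d=snapw('w3')
x,y=map(int,wproj(M,(518,32,75)));print(x,y)
crop('','pics/w3.png',x-60,y-45,x+60,y+45,6.5,'pics/w3c.png')
p,d=manip.camera('scene'); cv2.imwrite('pics/scene3.png',p[:,:,::-1]); crop('','pics/scene3.png',235,150,345,240,6,'pics/scene3c.png')
```

```text
[547.51523782 100.14848364 137.37759803] 0.7604871843153859 [-0.66367927 -0.50289206 -0.39664362]
239 181
```

View pics/w3c.png

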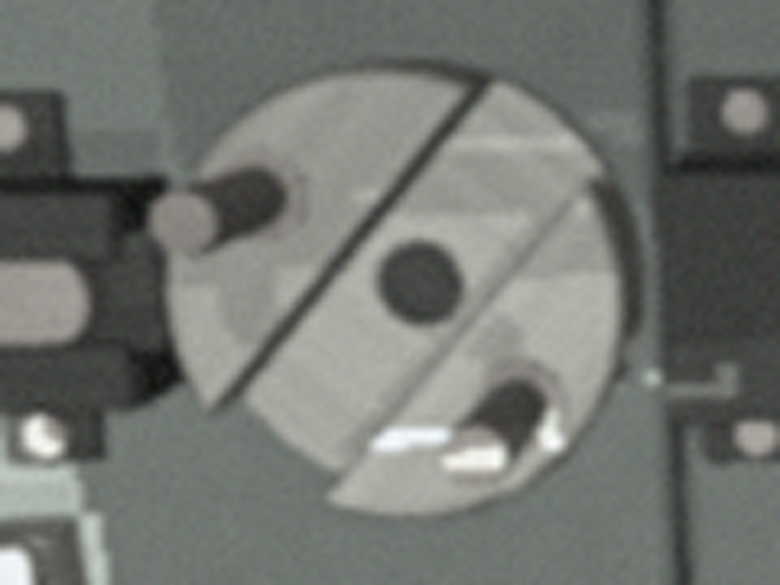

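View pics/scene3c.png

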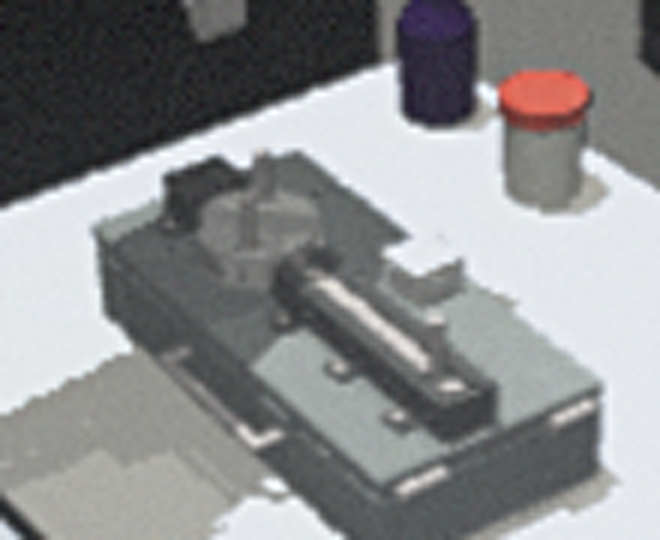

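Run:
```python
from h import *
M=np.load('pics/w3.npz')['M']; s=6.5
D=lambda x,y,z: wray(M,179+(x+.5)/s-.5,136+(y+.5)/s-.5,z)
G=D(182,222,101);K=D(480,443,101);print('G',G,'K',K,'mid',(G+K)/2,np.linalg.norm(K-G),'ang',np.arctan2(*(K-G)[[1,0]])+.042)
v=D(215,405,75)-D(488,85,75);print(np.arctan2(v[1],v[0])+.042+np.pi/2)
v=D(335,495,75)-D(600,183,75);print(np.arctan2(v[1],v[0])+.042+np.pi/2)
print('c',np.mean([D(168,290,75),D(625,290,75),D(395,65,75),D(395,515,75)],0))
```

```text
G [503.66930259  16.54728444 101.        ] K [531.43279926  47.72563526 101.        ] mid [517.55105093  32.13645985 101.        ] 41.74806949895113 ang 0.885269459253721
0.817846281222339
0.8337294277230913
c [517.47603014  32.23767415  75.        ]
```

Request:
{"op": "arm_command", "data": {"steps": [[0,[-2.6,-0.9,1.5],0],[0,[0,0,3],0],[0,[0,0,0.8],0],[0,[-0.4,0,0],0],[0,[-0.4,0,0],0]]}}

```text
clock: 5.03
eef_pos: [533.3, 63.1, 81.4]
eef_rot: [-3.141, 0.0, 1.52]
wrist_force: [-0.3, -0.8, 0.9]
finger_gap: 0.6
```

Request:
{"op": "arm_command", "data": {"steps": [[0,[-0.3,0,0],0],[0,[-0.3,0,0],0],[0,[-0.2,0,0],0],[0,[-0.2,0,0],0],[0,[0,0,0],0]]}}

```text
clock: 5.45
eef_pos: [534.5, 54.0, 82.8]
eef_rot: [3.137, -0.002, 1.52]
wrist_force: [4.8, 6.7, 0.6]
finger_gap: 0.4
```

Request:
{"op": "arm_command", "data": {"steps": [[0,[-0.2,0,0],0],[0,[-0.2,0,0],0],[0,[-0.15,0,0],0],[0,[0,0,0],0]]}}

```text
clock: 5.78
eef_pos: [533.6, 48.0, 82.6]
eef_rot: [3.138, -0.001, 1.52]
wrist_force: [1.8, 2.5, 2.4]
finger_gap: 0.5
```

Request:
{"op": "arm_command", "data": {"steps": [[0,[0.7,0,0],0],[0,[1.5,0,-3],0],[0,[2,1,-2.5],0],[0,[0,0,0],0],[0,[0,0,0],0]]}}

```text
clock: 6.2
eef_pos: [545.1, 90.2, 137.1]
eef_rot: [3.139, -0.0, 1.521]
wrist_force: [0.2, 0.5, -0.2]
finger_gap: 0.0
```

Run:
```python
from h import *
s=manip.read_state();print(s['eef_pos'],s['finger_gap'],s['wrist_force'])
M,p,d=snapw('w4')
x,y=map(int,wproj(M,(518,32,75)));print(x,y)
crop('','pics/w4.png',x-60,y-45,x+60,y+45,6.5,'pics/w4c.png')
```

```text
[545.07315242  90.17657739 137.07963603] 0.04601210430528935 [ 0.19729727  0.48181467 -0.23745847]
251 183
```

View pics/w4c.png

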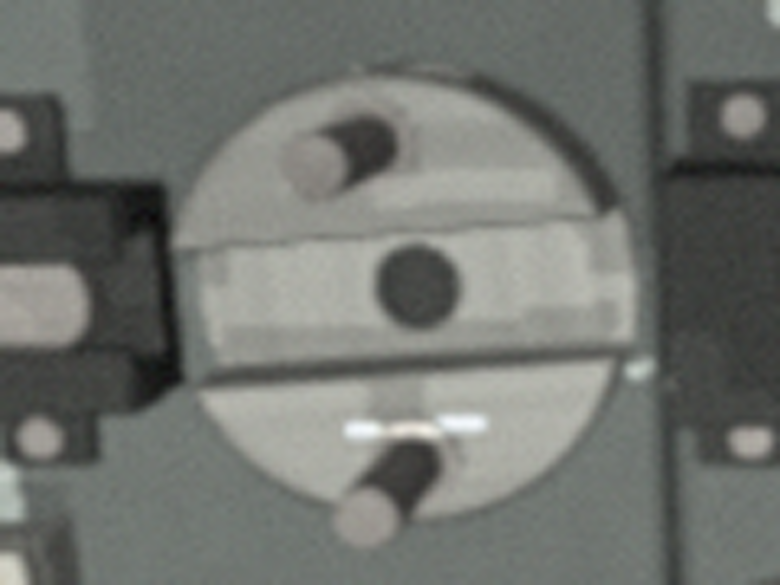

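Run:
```python
from h import *
M=np.load('pics/w4.npz')['M']; s=6.5
D=lambda x,y,z: wray(M,191+(x+.5)/s-.5,138+(y+.5)/s-.5,z)
G=D(313,167,101);K=D(367,517,101);print('G',G,'K',K,'mid',(G+K)/2,np.linalg.norm(K-G),'ang',np.arctan2(*(K-G)[[1,0]])+.042)
for a,b in [((180,248),(605,212)),((195,383),(630,352))]:
  v=D(*b,75)-D(*a,75);print(np.arctan2(v[1],v[0])+.042-np.pi/2)
# lid seam & full-image reference
W=lambda u,v,z:wray(M,u,v,z)
crop('','pics/w4.png',60,110,380,240,2.5,'pics/w4b.png')
```

```text
G [497.48283281  30.97563919 101.        ] K [539.25055579  32.41727714 101.        ] mid [518.3666943   31.69645816 101.        ] 41.79259507065867 ang 0.07650190168560779
0.07674903286992363
0.06465998671381157
```

View pics/w4b.png

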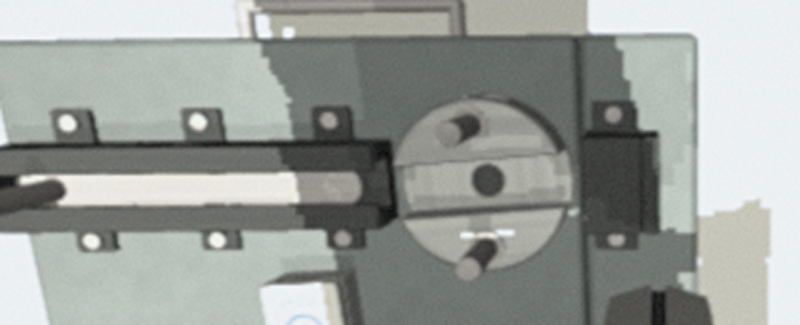

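Request:
{"op": "arm_command", "data": {"steps": [[0,[-2,-1,2.5],0],[0,[-1,0,3],0],[0,[-0.6,0,0],0],[0,[-0.5,0,0],0],[0,[-0.25,0,0],0]]}}

```text
clock: 6.67
eef_pos: [531.8, 45.8, 80.5]
eef_rot: [-3.14, -0.0, 1.519]
wrist_force: [0.4, 3.7, -2.5]
finger_gap: 0.7
```

Request:
{"op": "arm_command", "data": {"steps": [[0,[0,0,0],0],[0,[0,0,0],0]]}}

```text
clock: 6.83
eef_pos: [532.5, 46.2, 81.4]
eef_rot: [3.141, 0.0, 1.52]
wrist_force: [0.9, 0.3, 0.0]
finger_gap: 0.4
```

Request:
{"op": "arm_command", "data": {"steps": [[0,[0.7,0,0],0],[0,[1.5,0,-3],0],[0,[2,1,-2.5],0],[0,[0,0,0],0],[0,[0,0,0],0]]}}

```text
clock: 7.25
eef_pos: [545.1, 89.0, 137.0]
eef_rot: [3.139, -0.0, 1.522]
wrist_force: [0.0, -0.4, -1.0]
finger_gap: 0.3
```

Run:
```python
from h import *
s=manip.read_state();print(s['eef_pos'],s['finger_gap'],s['wrist_force'])
M,p,d=snapw('w5')
x,y=map(int,wproj(M,(518,32,75)));print(x,y)
crop('','pics/w5.png',x-60,y-45,x+60,y+45,6.5,'pics/w5c.png')
```

```text
[545.12910181  89.04795442 137.03933335] 0.3420969583315031 [ 0.03419069 -0.41131921 -1.03997874]
252 183
```

View pics/w5c.png

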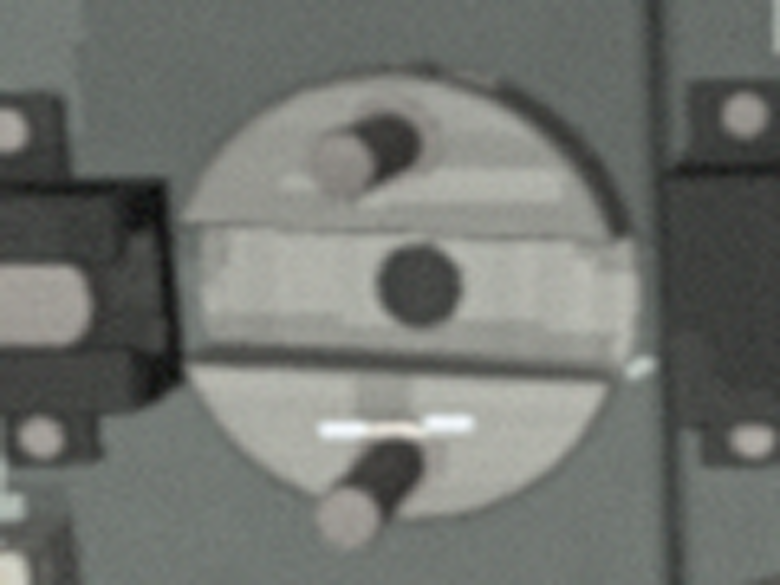

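Run:
```python
from h import *
M=np.load('pics/w5.npz')['M']; s=6.5
D=lambda x,y,z: wray(M,192+(x+.5)/s-.5,138+(y+.5)/s-.5,z)
G=D(342,165,101);K=D(347,519,101);print('G',G,'K',K,'mid',(G+K)/2,np.linalg.norm(K-G),'ang',np.arctan2(*(K-G)[[1,0]])+.042)
for a,b in [((185,220),(630,238)),((188,355),(610,376))]:
  v=D(*b,75)-D(*a,75);print('slot',np.arctan2(v[1],v[0])+.042-np.pi/2)
for a,b,z in [((15,130),(743,115),61),((38,438),(752,440),61)]:
  v=D(*b,z)-D(*a,z);print('bolts',np.arctan2(v[1],v[0])+.042-np.pi/2, D(*a,z),D(*b,z))
img=cv2.imread('pics/w5.png'); g=cv2.cvtColor(img,cv2.COLOR_BGR2GRAY)
crop('','pics/w5.png',60,110,380,240,2.5,'pics/w5b.png')
```

```text
G [497.54321685  33.91817961 101.        ] K [539.49668416  29.67316497 101.        ] mid [518.51995051  31.79567229 101.        ] 42.16768393747265 ang -0.058840673852323964
slot -0.048392615365317804
slot -0.05876723295062369
bolts 0.012889265348119183 [494.80266802 -20.38154416  61.        ] [497.64903429  77.36803934  61.        ]
bolts -0.010595189633492597 [537.46238705 -23.87799178  61.        ] [542.70748947  75.75593157  61.        ]
```

View pics/w5b.png

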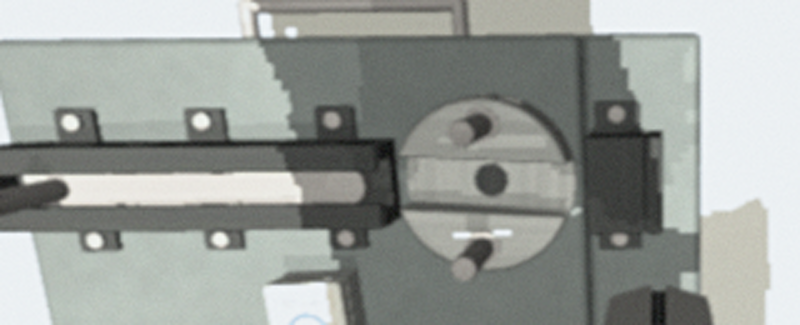

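Request:
{"op": "arm_command", "data": {"steps": [[0,[0,-2.5,0],0],[0,[-2,-2.1,2.5],0],[0,[-1,0,2.8],0],[0,[-0.5,0,0],0],[0,[-0.2,0,0],0]]}}

```text
clock: 7.72
eef_pos: [495.9, 52.4, 82.0]
eef_rot: [-3.138, 0.0, 1.519]
wrist_force: [0.9, -0.1, 0.1]
finger_gap: 0.5
```

Request:
{"op": "arm_command", "data": {"steps": [[0,[-0.1,0,0],0],[0,[-0.1,0,0],0],[0,[-0.1,0,0],0],[0,[-0.05,0,0],0],[0,[0,0,0],0]]}}

```text
clock: 8.13
eef_pos: [496.8, 49.8, 83.3]
eef_rot: [3.141, -0.0, 1.52]
wrist_force: [0.4, -0.3, 0.6]
finger_gap: 0.4
```

Request:
{"op": "arm_command", "data": {"steps": [[0,[0.7,0,0],0],[0,[1.5,0,-3],0],[0,[2,4,-2.5],0],[0,[0,0,0],0],[0,[0,0,0],0]]}}

```text
clock: 8.55
eef_pos: [531.9, 87.4, 134.0]
eef_rot: [3.139, -0.0, 1.521]
wrist_force: [-1.0, -0.3, -0.7]
finger_gap: 0.1
```

Run:
```python
from h import *
s=manip.read_state();print(s['eef_pos'],s['finger_gap'],s['wrist_force'])
M,p,d=snapw('w6')
x,y=map(int,wproj(M,(518,32,75)));print(x,y)
crop('','pics/w6.png',x-60,y-45,x+60,y+45,6.5,'pics/w6c.png')
```

```text
[531.92099784  87.36381167 134.03639164] 0.13529785048522824 [-0.9912886  -0.33717872 -0.67635868]
255 199
```

View pics/w6c.png

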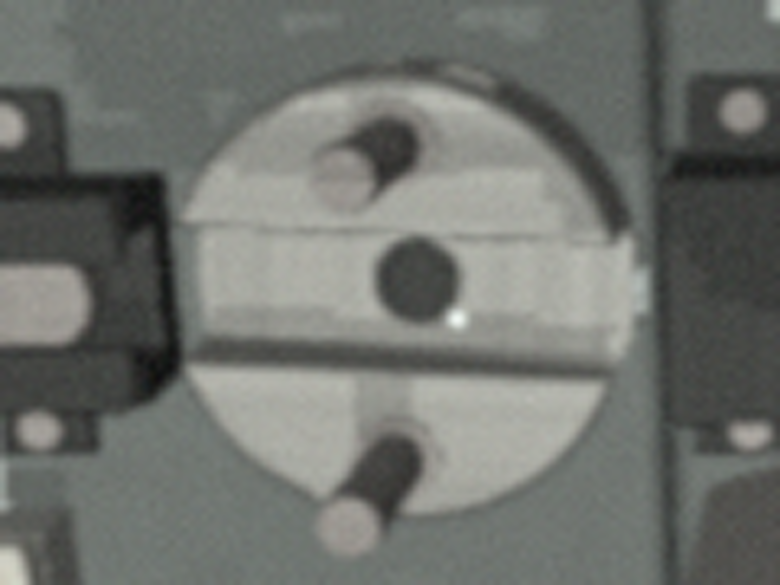

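Request:
{"op": "arm_command", "data": {"steps": [[0,[0,-2,0],0],[0,[-2,-2,2.4],0],[0,[-1.2,0,2.8],0],[0,[-0.6,0,0],0],[0,[-0.2,0,0],0]]}}

```text
clock: 9.02
eef_pos: [487.3, 47.7, 80.2]
eef_rot: [-3.137, -0.0, 1.519]
wrist_force: [-5.7, 4.8, -4.4]
finger_gap: 0.4
```

Request:
{"op": "arm_command", "data": {"steps": [[0,[-0.1,0,0],0],[0,[-0.1,0,0],0],[0,[-0.1,0,0],0],[0,[-0.05,0,0],0],[0,[0,0,0],0]]}}

```text
clock: 9.43
eef_pos: [489.2, 45.0, 81.9]
eef_rot: [3.14, -0.0, 1.52]
wrist_force: [-1.3, 2.6, 1.4]
finger_gap: 0.2
```

Request:
{"op": "arm_command", "data": {"steps": [[0,[0.7,0,0],0],[0,[1.5,0,-3],0],[0,[2,4,-2.5],0],[0,[0,0,0],0],[0,[0,0,0],0]]}}

```text
clock: 9.85
eef_pos: [524.5, 82.2, 132.6]
eef_rot: [3.139, -0.0, 1.521]
wrist_force: [0.8, -0.5, -0.8]
finger_gap: 0.6
```

Run:
```python
from h import *
s=manip.read_state();print(s['eef_pos'],s['finger_gap'],s['wrist_force'])
M,p,d=snapw('w7')
x,y=map(int,wproj(M,(518,32,75)));print(x,y)
crop('','pics/w7.png',x-60,y-45,x+60,y+45,6.5,'pics/w7c.png')
```

```text
[524.533127    82.24036088 132.56672753] 0.6232118748305884 [ 0.8267524  -0.53338624 -0.84757859]
262 208
```

View pics/w7c.png

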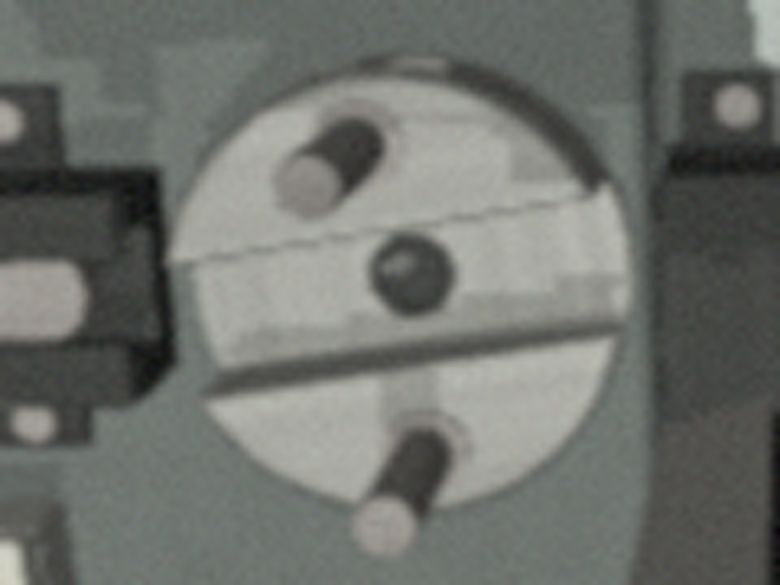

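Request:
{"op": "arm_command", "data": {"steps": [[0,[-0.8,1.2,1.8],0],[0,[-0.7,0,2],0],[0,[-0.5,0,1],0],[0,[0,0,0],0],[0,[0,0,0],0]]}}

```text
clock: 10.32
eef_pos: [533.5, 60.6, 83.3]
eef_rot: [-3.14, 0.0, 1.519]
wrist_force: [0.2, -0.4, -0.2]
finger_gap: 0.4
```

Run:
```python
from h import *
s=manip.read_state();print(s['eef_pos'],s['joints'],s['wrist_force'])
M=np.load('pics/w7.npz')['M']; s=6.5
D=lambda x,y,z: wray(M,202+(x+.5)/s-.5,163+(y+.5)/s-.5,z)
G=D(308,185,101);K=D(385,525,101);print('G',G,'K',K,'mid',(G+K)/2,np.linalg.norm(K-G),'ang',np.arctan2(*(K-G)[[1,0]])+.042)
```

```text
[533.52120426  60.61028171  83.29373891] [ 4.49214319e-02  4.05893720e-01  1.68261546e+00 -3.96766292e-05
  1.05456821e+00 -1.47434730e+00] [ 0.19208888 -0.37784496 -0.18886389]
G [497.32074639  29.49212223 101.        ] K [539.09931845  34.03353831 101.        ] mid [518.21003242  31.76283027 101.        ] 42.02467779204241 ang 0.1502769057249644
```

Request:
{"op": "arm_command", "data": {"steps": [[0,[-0.6,0,0],0],[0,[-0.4,0,0],0],[0,[-0.2,0,0],0],[0,[0,0,0],0],[0,[0,0,0],0]]}}

```text
clock: 10.73
eef_pos: [533.6, 48.7, 83.9]
eef_rot: [3.141, 0.0, 1.52]
wrist_force: [-0.2, -0.3, -0.2]
finger_gap: 0.2
```

Request:
{"op": "arm_command", "data": {"steps": [[0,[-0.1,0,0],0],[0,[-0.1,0,0],0],[0,[0,0,0],0],[0,[0,0,0],0]]}}

```text
clock: 11.07
eef_pos: [533.6, 47.0, 83.7]
eef_rot: [3.141, -0.0, 1.52]
wrist_force: [2.0, 3.0, 1.1]
finger_gap: 0.1
```

Request:
{"op": "arm_command", "data": {"steps": [[0,[0.5,0,0],0],[0,[1.5,0,-2],0],[0,[1,0,-3],0],[0,[0,0,0],0],[0,[0,0,0],0]]}}

```text
clock: 11.48
eef_pos: [535.3, 77.3, 134.5]
eef_rot: [3.14, 0.0, 1.521]
wrist_force: [-0.0, 0.1, -0.6]
finger_gap: 0.4
```

Run:
```python
from h import *
s=manip.read_state();print(s['eef_pos'],s['finger_gap'],s['wrist_force'])
M,p,d=snapw('w8')
x,y=map(int,wproj(M,(518,32,75)));print(x,y)
crop('','pics/w8.png',x-60,y-45,x+60,y+45,6.5,'pics/w8c.png')
```

```text
[535.32698826  77.30722431 134.50778991] 0.37598834514409785 [-0.04203697  0.1218041  -0.56754069]
267 195
```

View pics/w8c.png

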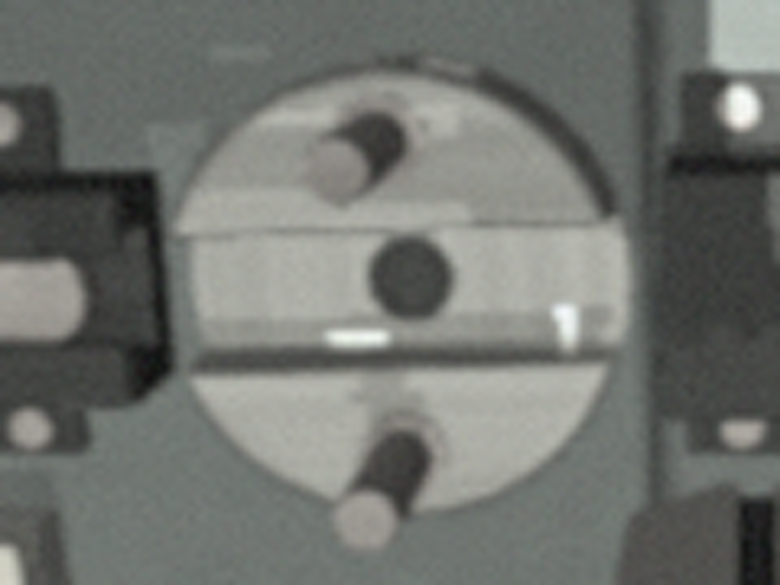

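Run:
```python
from h import *
M=np.load('pics/w8.npz')['M']; s=6.5
D=lambda x,y,z: wray(M,207+(x+.5)/s-.5,150+(y+.5)/s-.5,z)
G=D(338,172,101);K=D(364,521,101);print('G',G,'K',K,'mid',(G+K)/2,np.linalg.norm(K-G),'ang',np.arctan2(*(K-G)[[1,0]])+.042)
for a,b in [((180,236),(600,222)),((198,365),(605,356))]:
  v=D(*b,75)-D(*a,75);print('slot',np.arctan2(v[1],v[0])+.042-np.pi/2)
```

```text
G [497.54862462  32.38889174 101.        ] K [539.46772125  31.13121585 101.        ] mid [518.50817294  31.7600538  101.        ] 41.93795906713369 ang 0.012006540455525044
slot 0.025361320586104963
slot 0.014346893848687037
```

Request:
{"op": "arm_command", "data": {"steps": [[0,[-3,-0.2,0],0],[0,[-3.8,-0.2,0],0],[0,[-3.8,-0.2,0],0],[0,[-3.8,-0.2,0],0],[0,[-3.8,-0.2,0],0]]}}

```text
clock: 11.95
eef_pos: [514.5, -106.2, 132.2]
eef_rot: [-3.139, -0.0, 1.52]
wrist_force: [0.4, -1.7, 0.8]
finger_gap: 0.6
```

Request:
{"op": "arm_command", "data": {"steps": [[0,[-3,-0.2,0],0],[0,[-0.8,0,0],0],[0,[0,0,0],0],[0,[0,0,0],0]]}}

```text
clock: 12.28
eef_pos: [511.4, -141.9, 132.7]
eef_rot: [-3.14, -0.001, 1.519]
wrist_force: [0.0, 0.3, -0.4]
finger_gap: 0.6
```

Run:
```python
from h import *
s=manip.read_state();print(s['eef_pos'],s['finger_gap'],s['wrist_force'])
M,p,d=snapw('w9')
print(wproj(M,(513,-115,101)))
```

```text
[ 511.42108086 -141.86358515  132.68221908] 0.6276555594022248 [ 0.00679346  0.27387697 -0.36551361]
(np.float64(357.1426225285468), np.float64(222.8608235180739))
```

View pics/w9.png

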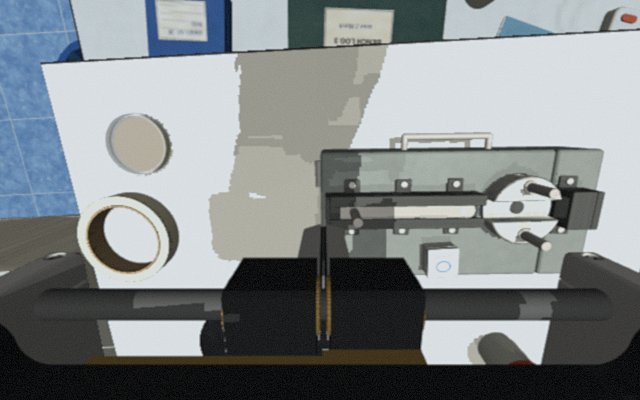

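Request:
{"op": "arm_command", "data": {"steps": [[0,[0,0,2.5],0],[0,[0,0,2.3],0],[0,[0,0,0],0],[0,[0.5,0,0],0],[0,[0.6,0,0],0]]}}

```text
clock: 12.75
eef_pos: [513.0, -130.5, 86.7]
eef_rot: [3.141, 0.0, 1.521]
wrist_force: [0.5, -1.0, 0.8]
finger_gap: 0.4
```

Request:
{"op": "arm_command", "data": {"steps": [[0,[0.6,0,0],0],[0,[0.6,0,0],0],[0,[0.5,0,0],0],[0,[0.4,0,0],0],[0,[0,0,0],0]]}}

```text
clock: 13.17
eef_pos: [513.6, -109.5, 85.9]
eef_rot: [3.141, -0.0, 1.521]
wrist_force: [0.1, -0.0, 0.2]
finger_gap: 0.4
```

Request:
{"op": "arm_command", "data": {"steps": [[0,[0.4,0,0],0],[0,[0.4,0,0],0],[0,[0.4,0,0],0],[0,[0.4,0,0],0],[0,[0.4,0,0],0]]}}

```text
clock: 13.58
eef_pos: [514.5, -90.0, 85.5]
eef_rot: [3.142, 0.0, 1.52]
wrist_force: [1.0, -2.3, 1.3]
finger_gap: 0.3
```

Run:
```python
from h import *
M,p,d=snapw('w10')
crop('','pics/w10.png',270,120,590,280,2.5,'pics/w10c.png')
```

```text
(no output)
```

View pics/w10c.png

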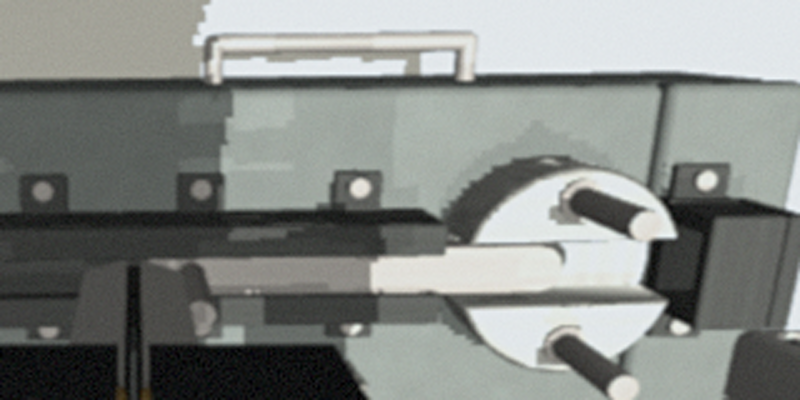

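The bar's nose is in the slot, about (560,255) in the crop, and the post is against the finger. I'll keep pushing.

Request:
{"op": "arm_command", "data": {"steps": [[0,[0.5,0,0],0],[0,[0.5,0,0],0],[0,[0.5,0,0],0],[0,[0.5,0,0],0],[0,[0.4,0,0],0]]}}

```text
clock: 14.05
eef_pos: [515.7, -65.8, 85.5]
eef_rot: [-3.142, 0.0, 1.52]
wrist_force: [-0.4, -0.9, 0.3]
finger_gap: 0.5
```

Request:
{"op": "arm_command", "data": {"steps": [[0,[0.4,0,0],0],[0,[0.4,0,0],0],[0,[0.4,0,0],0],[0,[0.4,0,0],0]]}}

```text
clock: 14.38
eef_pos: [516.4, -50.0, 85.5]
eef_rot: [-3.141, -0.0, 1.52]
wrist_force: [-0.5, -0.5, -0.9]
finger_gap: 0.5
```

Request:
{"op": "arm_command", "data": {"steps": [[0,[0.3,0,0],0],[0,[0.3,0,0],0],[0,[0.3,0,0],0],[0,[0.2,0,0],0]]}}

```text
clock: 14.72
eef_pos: [517.0, -39.1, 85.5]
eef_rot: [-3.142, 0.0, 1.52]
wrist_force: [0.2, -0.2, -0.5]
finger_gap: 0.5
```

Request:
{"op": "arm_command", "data": {"steps": [[0,[0.2,0,0],0],[0,[0.1,0,0],0]]}}

```text
clock: 14.88
eef_pos: [517.2, -36.2, 85.5]
eef_rot: [-3.142, -0.0, 1.52]
wrist_force: [-0.8, 0.6, -0.6]
finger_gap: 0.3
```

Request:
{"op": "arm_command", "data": {"steps": [[0,[0.1,0,0],0],[0,[0.1,0,0],0],[0,[0.1,0,0],0]]}}

```text
clock: 15.13
eef_pos: [517.5, -33.9, 85.7]
eef_rot: [3.141, 0.001, 1.52]
wrist_force: [-1.1, -9.5, 2.1]
finger_gap: 0.5
```

Request:
{"op": "arm_command", "data": {"steps": [[0,[0.1,0,0],0],[0,[0.1,0,0],0]]}}

```text
clock: 15.3
eef_pos: [518.0, -33.3, 86.2]
eef_rot: [3.14, 0.003, 1.52]
wrist_force: [-1.1, -21.1, 5.0]
finger_gap: 0.2
```

Request:
{"op": "arm_command", "data": {"steps": [[0,[-0.2,0,0],0],[0,[-0.8,0,0],0],[0,[-1,0,-1],0],[0,[-1,0,-3],0],[0,[-2,1,-3],0]]}}

```text
clock: 15.72
eef_pos: [523.5, -81.8, 156.3]
eef_rot: [-3.139, -0.001, 1.521]
wrist_force: [0.8, 1.0, -0.1]
finger_gap: 0.5
```

Request:
{"op": "arm_command", "data": {"steps": [[0,[-2,3,-1],0],[0,[0,0,0],0],[0,[0,0,0],0]]}}

```text
clock: 15.97
eef_pos: [554.3, -104.8, 166.3]
eef_rot: [3.141, 0.0, 1.518]
wrist_force: [-0.5, 0.0, -1.1]
finger_gap: 0.4
```

Run:
```python
from h import *
s=manip.read_state();print(s['eef_pos'],s['wrist_force'])
M,p,d=snapw('w11')
x,y=map(int,wproj(M,(518,10,75)));print(x,y)
crop('','pics/w11.png',x-90,y-60,x+90,y+60,4.4,'pics/w11c.png')
for n in('side','scene'):
    p,d=manip.camera(n); cv2.imwrite(f'pics/{n}11.png',p[:,:,::-1])
a=cv2.imread('pics/side11.png')[190:340,250:400]; b=cv2.imread('pics/scene11.png')[110:260,235:385]
cv2.imwrite('pics/m11.png',cv2.resize(np.hstack([a,b]),None,fx=2.6,fy=2.6,interpolation=2))
```

```text
[ 554.34958269 -104.77355042  166.28126973] [-0.49917089  0.02959996 -1.08366993]
443 158
```

View pics/w11c.png

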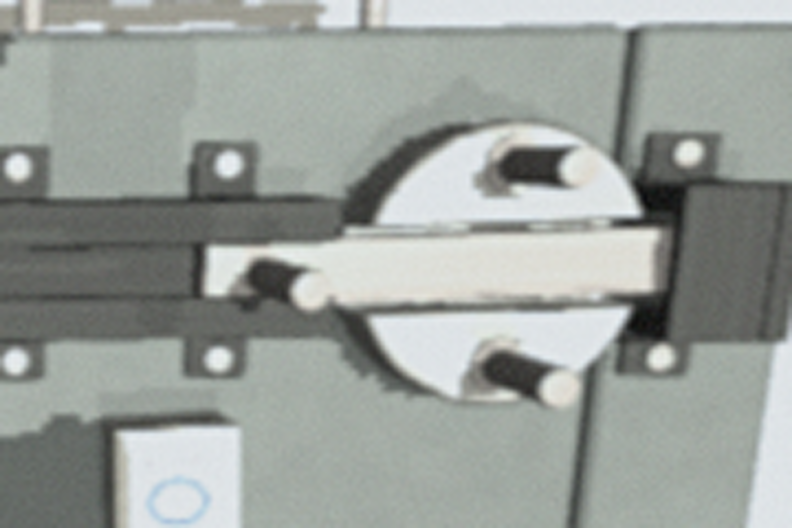

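View pics/m11.png

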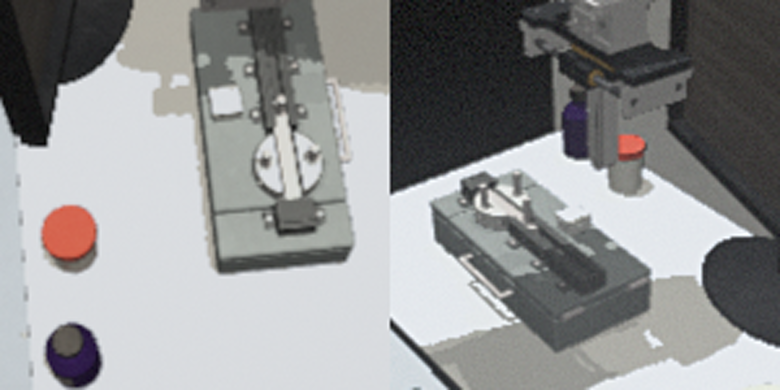

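Run:
```python
from h import *
f=np.load('pics/w11.npz');M=f['M'];s=4.4
D=lambda x,y,z: wray(M,353+(x+.5)/s-.5,98+(y+.5)/s-.5,z)
P=D(313,290,101);print('post',P,'moved',P-np.array([512.85,-114.7,101]))
G=D(578,166,101);K=D(562,387,101);m=(G+K)/2;print('hub',m,'post-hub along y',(P-m)@[0.042,.999,0],'ang',np.arctan2(*(K-G)[[1,0]])+.042)
print('glass',D(115,428,73),D(240,425,73))
a=cv2.imread('pics/side0.png');b=cv2.imread('pics/side11.png')
for k,(lo,hi) in dict(red=((0,0,130),(80,80,255)),violet=((45,0,15),(120,35,70))).items():
  for i in (a,b):
    m=cv2.inRange(i[255:350,255:300],lo,hi);y,x=m.nonzero();print(k,len(x),x.mean(),y.mean())
print(manip.read_state()['eef_pos'])
```

```text
post [517.89255262 -17.14884345 101.        ] moved [ 5.04255262 97.55115655  0.        ]
hub [518.33757917  31.70868435 101.        ] post-hub along y -48.827361384952816 ang 0.04817980084478744
glass [549.5898644  -49.93481646  73.        ] [550.36115906 -22.65446557  73.        ]
red 22 22.136363636363637 30.818181818181817
red 9 25.11111111111111 31.555555555555557
violet 183 23.081967213114755 72.1311475409836
violet 190 23.147368421052633 72.33684210526316
[ 553.01223401 -103.12638939  165.05947922]
```

Run:
```python
from h import *
a=cv2.imread('pics/side0.png');b=cv2.imread('pics/side11.png')
for i in (a,b):
    h=cv2.cvtColor(i,cv2.COLOR_BGR2HSV)[255:310,255:300];m=((h[...,0]<8)|(h[...,0]>172))&(h[...,1]>130)&(h[...,2]>100);y,x=m.nonzero();print(len(x),x.mean(),y.mean())
print(manip.sign_off())
```

```text
324 21.203703703703702 24.160493827160494
325 21.21846153846154 24.24923076923077
the job is handed in; nothing more can be done
None
```

The box is locked. With the shut fingertip I pushed the pegs round until the slot lined up with the bar, then pushed the bar by its post through the slot and into the keeper. I handed the job in at about 16 s with the arm raised clear of everything.

**Slot alignment:** this took several nudges, with overshoots to about −0.055 and +0.15 rad. One nudge made no contact, and another went too far because the arm had not fully reached its commanded position. The slot was at about +0.015 rad when I started pushing the bar.

**Bar home:** it ran in almost freely, then stopped hard with up to 21 N at the wrist, where the geometry predicted. The post had moved about 97.5 mm. By camera it is 48.8 mm behind the disc's centre, against 50 mm nominal fully home. That difference is within the 2 mm calibration error.

**Disc now:** the pegs give about +0.05 rad after the push, a small turn within the slot's clearance, with the bar through it.

**Other things:** the little white box is in the same place to about 1 mm, and the cup and bottle have not moved in the images. I did not measure the petri dish again, but the arm never went near it. In the last readings before handing in, the force on the tool was only noise.

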